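# Pack the field tray for a settlement dive

## Task

Pack the field tray for the dive: stand the striped topshell point up in the small round recess, lay the pearly ormer dome up in the large round recess, the small dive weight flat in the rectangular recess, and the lowest terracotta bar, drawn out of the mouth of the magazine, flat in the long slot, each fully down on the floor of its recess. Leave the look-alikes where they are: the upturned crucible, the large dive weight, the scallop shell, and the other bars, which stay in the magazine.

Things in the scene. Friction and masses are not known exactly. Their poses are not given: they have to be found in the camera images.
- tray: Dark grey fixed foam tray 240 (x) x 200 (y) x 14 mm, left or right of the loose things. Origin: centre of underside, z up. Four recesses 5 mm deep (pale floors at z 9 mm), 10 mm clear round each thing; centres (x, y) mm: long slot 120 x 50 at (-50, +50), rectangle 75 x 60 at (+68, +50), both long in x; large round, 92 across, at (-54, -45); small round, 64 across, at (+58, -45).
- magazine: Fixed aluminium stack chute. Origin: centre of underside of foot plate 220 (x) x 46 x 6 mm. Chute: inside x +2 to +107, 32 wide, walls 4, open top at z 56 mm. Front wall (outer face x -1) ends at z 25, so only the lowest of 3 stacked bars slides out, towards -x along the open ledge (top z 6); clear after about 60 mm of travel, then the others drop by 14 mm and stay.
- bar_center (a point): Terracotta settlement bar, 100 x 28 x 14 mm, the lowest in the magazine, lying along the magazine's x on the foot plate with its front 39 mm sticking out of the mouth towards -x. Point: its centre; x along its length, y across its 28 mm width, z up. 0.06 to 0.11 kg.
- bar_top_center (a point): The topmost of the two like terracotta bars (100 x 28 x 14 mm) that rest on the lowest one in the magazine and stay there; seen from above in the open top of the chute. Point: its centre, 41 mm above the table at the start, 27 mm once the lowest bar is drawn; axes as the lowest bar's.
- topshell_center (a point): Striped topshell: pointed, whorled, cream and brown ringed cone standing on its base, point up; base diameter 44 mm, height 40 mm, sides nearly upright over the lowest 20 mm. Point: on its axis, half-way up (20 mm above its base); z up through its point. 0.03 to 0.055 kg.
- ormer_center (a point): Pearly ormer shell: ear-shaped low dome lying open side down, 72 mm long, 50 mm wide, 22 mm high, edge upright over the lowest 11 mm, a row of small dark holes along one long margin. Point: its middle, 11 mm above its underside; x along the 72 mm, y across the 50 mm, z up. 0.035 to 0.07 kg.
- weight_small_center (a point): Small yellow-coated lead dive weight: block 55 x 40 x 24 mm with two dark strap slots on top. Point: its centre, 12 mm above its underside; x along the 55 mm, y across the 40 mm, z up. 0.35 to 0.68 kg.
- weight_large_center (a point): Large yellow-coated lead dive weight, stays where it is: block 80 x 56 x 30 mm, 1.4 kg, with two dark strap slots. Point: its centre, 15 mm above the table; x along the 80 mm, y across the 56 mm, z up.
- crucible_center (a point): Pale ceramic crucible, stays where it is: standing mouth down, a plain, smooth, flat-topped cone as big as the topshell, diameter 44 mm at the table, 27 mm at the top, height 40 mm. Point: on its axis, half-way up; z up.
- scallop_center (a point): Pale scallop shell, stays where it is: a ribbed round fan lying dome up, 66 mm across, 13 mm high, with a straight hinge edge and no row of holes. Point: its middle, 6 mm above the table; x from the hinge to the round edge, z up.
Not all that is in view belongs to the job. Leave any grey or purple look-alike of the part that bears bar_center alone.

How it is judged:
By the outcome, as a careful person would: the job done as asked, in the order asked, and still so for the second after the job is handed in, with the robot touching nothing.
It also fails if it takes over 144 s, if anything falls off the work surface, if the arm or the gripper's body presses on something with over 40 N, if the wrist force passes 120 N, or if a joint passes its speed limit or range.

## Robot

A 6-joint arm with a two-finger parallel gripper is mounted at the origin on the work surface. World frame = base frame: x ahead of the robot, y to its left, z up, the work surface at z = 0. Lengths are in m, angles in rad, forces in N, time in s.
With the tool pointing down it reaches from about 0.225 to 0.875 m from the base axis. Payload 3.4 kg.
Tool frame: the origin (TCP) lies on the centre line of the jaws, within the pads' length; the fingertips stand 19 mm ahead of it and the grasp point (between the pads) is the TCP (nose_length is the distance from the TCP to the fingertips, in m); z points along the fingers, y is the direction in which the jaws open and shut (so a half turn about z gives the same grasp; the last joint's range is limited). The gripper opens to 85 mm and grips with 20 to 120 N. Pads are 22 mm wide; open, the fingers measure 114 mm over their backs; the gripper's body (76 mm by 85 mm) begins 54 mm behind the grasp point. The pads swing forward as they close: fully open they stand 13 mm farther back than shut.
Start: joints at [-1.453, 0.276, 1.505, -0, 1.361, -0.121], TCP at [0.136, -0.559, 0.25] pointing down, gripper open.
Joint ranges: [-2.89, 2.89], [-0.75, 2.08], [0.22, 2.7], [-1.18, 4.32], [0.11, 2.71], [-2.7, 2.7]. Speed limits (rad/s): [2.57, 2.57, 3.14, 3.14, 3.14, 3.14].

## Interface

Orientations are given as a unit quaternion [w, x, y, z].
In Python, from rig import * gives the robot as it stands.
- The arm moves only by the shell command python3 -m jog 'ROWS' [OPENING] [FORCE]. ROWS is JSON, one flat list of numbers, 6 for each row, row after row: the shift along the tool's x, y, z in mm, then the turn, a rotation vector about the tool's x, y, z in degrees. In form: [tx, ty, tz, wx, wy, wz, tx, ty, tz, wx, wy, wz, ...]. A call has 1 to 10 rows; each row is the pose to reach, as a shift and turn from the pose commanded when the call began, along the tool's axes at that moment; what a row does not reach only later rows make up. A row lasts 1/8 s, in which the tool goes at most 62.5 mm and 10.7 degrees, less where a joint would pass 70% of its speed; a pose out of reach is approached as far as the arm can. A call with a gripper value outside its range is refused whole. OPENING is the closure, from 0 (fully open) to 1 (shut), set as the call begins (- or left out, the last holds). The fingers move at their own pace and stop on an object; FORCE is the grip in N (left out, the last holds). Time passes only in rows, so rows that repeat a pose let the fingers close. It gives the time, the measured TCP pose, the force and the opening at its end, in the units of the state.
- get_state(): the state, without advancing time (a new reading comes with each control period).
- get_image(name): name is "scene" or "top" or "wrist"; returns a dict with "frame" (420x560x3 uint8, red, green, blue), "camera_matrix" (3x3 intrinsics, pixels), "rvec" (rotation vector, rad) and "tvec" (3), from world to camera coordinates, as OpenCV has them. Camera axes: x right, y down, z forward; pixel columns grow to the right and rows downward; lengths in m; the calibration is good to about 2 mm. A picture is of the moment at which its call begins. There is no depth.
- sign_off(): hands the job in, once; it reports no verdict.
The state is a dict: "clock": time; "qpos": joint angles; "qd": joint speeds; "effort": joint torques, N m; "position": TCP position; "ee_rot": TCP orientation; "contact_force": force on the tool from outside, world axes, zero at the start; "moment": the same for the moment, N m; "width": finger opening in m.
Only numpy, scipy, OpenCV 4.12 (cv2) and the standard library are available. Lean on these libraries where they do the work, as an engineer would, in place of code of your own. Each camera call takes 0.05 s, during which the arm holds its last target.

## Working session

There is one attempt and no reset: what is moved stays moved. The work goes in short steps, Python scripts to look and compute and a shell command to move; the robot and the scene stay as the last step left them, time stands still between calls to the robot, and variables do not carry over. Pictures are saved under pics/ and viewed, and the job is handed in when it is done.

```bash
ls; mkdir -p pics; python3 - <<'E'
from rig import *
import cv2
s=get_state()
print({k:(v if not hasattr(v,'tolist') else v.tolist()) for k,v in s.items()})
for n in ["scene","top","wrist"]:
    d=get_image(n); cv2.imwrite(f"pics/{n}0.png",d["frame"][:,:,::-1]); print(n,d["camera_matrix"],d["rvec"],d["tvec"])
E
```

```text
pics
{'clock': 0.0, 'qpos': [-1.4529925373213262, 0.2765787975240533, 1.5061409861583783, 1.4923031662356675e-05, 1.360735603597744, -0.1209870222201527], 'qd': [-0.0007593750509120224, -0.001023170365604992, -0.000486487904487716, 0.001505227312674906, -0.0010809422537217512, 0.0005669006915802731], 'effort': [0.0012632213474716991, -41.676682233810425, -24.58015501499176, -5.6781998409860535e-05, 0.011181264999322593, 4.440693146534613e-06], 'position': [0.1359499625025657, -0.5581709564017826, 0.24944581351549336], 'ee_rot': [-0.0009313539183229936, 0.9928805871675516, 0.11911033594376332, 8.778415077904356e-06], 'contact_force': [-0.2798547814543307, -0.9553824808352646, -0.47772596961854413], 'moment': [-0.0719902526793058, -0.026068270182460336, -0.05657854580852773], 'width': 0.08547899255751551}
scene [[476.09051315   0.         286.97374721]
 [  0.         476.09051315 218.50431374]
 [  0.           0.           1.        ]] [ 1.63207886  2.15449367 -0.65302771] [ 0.20998852 -0.39770972  1.34061771]
top [[422.23895064   0.         289.31464759]
 [  0.         422.23895064 217.2929589 ]
 [  0.           0.           1.        ]] [ 2.14032305 -2.16061319  0.11416377] [-0.05192483  0.54064227  0.87735592]
wrist [[361.47057321   0.         281.95147637]
 [  0.         361.47057321 204.27189258]
 [  0.           0.           1.        ]] [-2.27824371  1.78805204  0.27047763] [-0.57530625 -0.03926939  0.37997145]
```

View pics/top0.png

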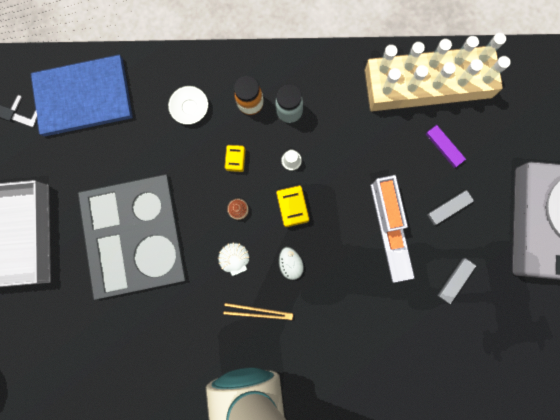

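View pics/scene0.png

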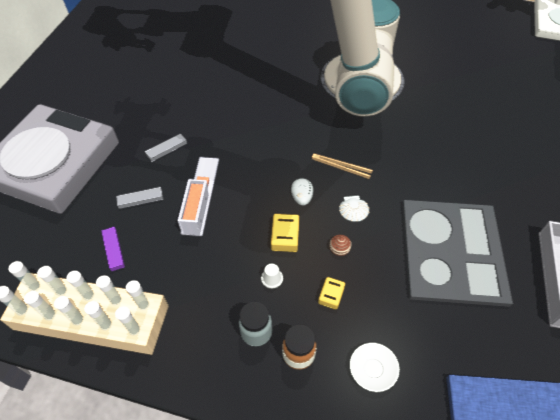

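View pics/wrist0.png

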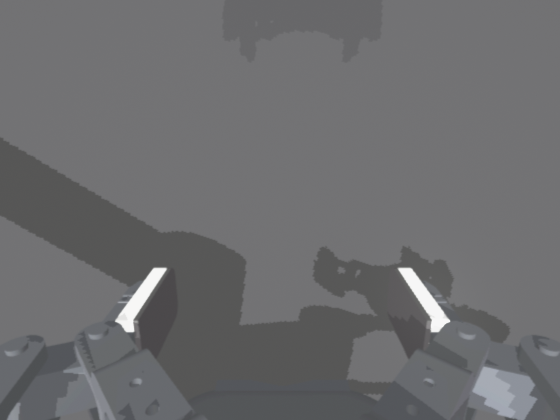

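```bash
cat > h.py <<'E'
from rig import *
import cv2, numpy as np
def cam(n):
    d=get_image(n); return d
def proj(d,p):
    return cv2.projectPoints(np.array(p,float).reshape(-1,3),np.array(d["rvec"]),np.array(d["tvec"]),d["camera_matrix"],None)[0].reshape(-1,2)
def ray(d,uv,z):
    R=cv2.Rodrigues(np.array(d["rvec"]))[0];t=np.array(d["tvec"]).ravel();c=-R.T@t
    uv=np.array(uv,float).reshape(-1,2); q=np.c_[uv,np.ones(len(uv))]@np.linalg.inv(d["camera_matrix"]).T@R
    return c+q*((z-c[2])/q[:,2])[:,None]
def blobs(mask,mn=30):
    cs,_=cv2.findContours(mask.astype(np.uint8),cv2.RETR_EXTERNAL,cv2.CHAIN_APPROX_NONE)
    return [c for c in cs if cv2.contourArea(c)>mn]
def camc(d):
    R=cv2.Rodrigues(np.array(d["rvec"]))[0];return -R.T@np.array(d["tvec"]).ravel()
E
python3 - <<'E'
from h import *
for n in ["top","scene"]:
    d=cam(n); f=d["frame"]
    print(n,camc(d), proj(d,[0.136,-.559,.25]))
    im=cv2.resize(f,None,fx=1,fy=1)
    hsv=cv2.cvtColor(f,cv2.COLOR_RGB2HSV)
    for nm,m,z in [("yellow",(abs(hsv[...,0]-26.)<6)&(hsv[...,1]>200)&(hsv[...,2]>120),.024),("orange",(hsv[...,0]<14)&(hsv[...,1]>130)&(hsv[...,2]>90),.041),("bright",(hsv[...,2]>110)&(hsv[...,1]<60),0.009)]:
        for c in blobs(m):
            (x,y),(w,h),a=cv2.minAreaRect(c); M=cv2.moments(c)
            print(nm,np.round([x,y,w,h,a,cv2.contourArea(c)],1),ray(d,[x,y],z)[0].round(4))
d=cam("top");cv2.imwrite("pics/t1.png",cv2.resize(d["frame"][100:320,70:430],None,fx=2.2,fy=2.2,interpolation=cv2.INTER_CUBIC)[:,:,::-1])
d=cam("scene");cv2.imwrite("pics/s1.png",cv2.resize(d["frame"][140:320,170:520],None,fx=2.2,fy=2.2,interpolation=cv2.INTER_CUBIC)[:,:,::-1])
E
```

```text
top [ 0.42888914 -0.07141406  0.93578726] [[621.77333084 462.0881143 ]]
yellow [292.3 205.8  37.4  26.   76.8 906.5] [ 0.5665 -0.0636  0.024 ]
yellow [234.4 157.6  18.8  25.8   4.4 436.5] [0.6759 0.0639 0.024 ]
orange [394.  235.1   9.   12.6  76.   60. ] [ 0.4988 -0.2784  0.041 ]
orange [237.  208.5  17.   16.   90.  215.5] [0.5593 0.0549 0.041 ]
bright [253.  406.5  25.   50.   90.  849. ] [0.1437 0.023  0.009 ]
bright [ 243.2  396.4   42.7   74.    84.3 1254. ] [0.164  0.0436 0.009 ]
bright [456.8 280.2  14.4  46.6  33.7 617.5] [ 0.4024 -0.417   0.009 ]
bright [290.5 263.   32.   23.   90.  558.5] [ 0.4425 -0.0584  0.009 ]
bright [233.3 258.1  31.8  30.9  63.4 732. ] [0.4543 0.0668 0.009 ]
bright [450.7 206.9  13.2  45.5  58.  554.5] [ 0.5625 -0.4126  0.009 ]
bright [  17.8  233.   105.6   37.1   89.2 3560.5] [0.5142 0.5481 0.009 ]
bright [ 393.8  228.4  105.8   27.5   77.2 2498. ] [ 0.516  -0.2859  0.009 ]
bright [ 129.9  236.2  109.2   91.2   80.3 9416.5] [0.5046 0.2967 0.009 ]
bright [ 541.   219.5  115.    36.    90.  3769.5] [ 0.5324 -0.6074  0.009 ]
bright [291.  160.   19.8
[... 1286 characters left out ...]
5   87.3   85.8 7303.5] [0.507  0.2895 0.009 ]
bright [354.  208.   26.   30.   90.  577.5] [0.4564 0.0667 0.009 ]
bright [138.9 197.2  12.8  46.1  78.4 529.5] [ 0.5614 -0.4131  0.009 ]
bright [301.5 191.   26.   21.   90.  428. ] [ 0.4422 -0.0598  0.009 ]
bright [ 196.7  195.3   28.1   82.    12.5 1874. ] [ 0.5201 -0.2884  0.009 ]
bright [165.8 147.1  12.5  41.6  63.4 436.5] [ 0.4022 -0.4166  0.009 ]
bright [  50.8  151.3   91.   113.3   38.6 7381.5] [ 0.4921 -0.6812  0.009 ]
bright [545.   19.5  39.   28.   90.  889.5] [-0.416   0.5016  0.009 ]
bright [ 363.5   57.5  115.    79.    90.  6019. ] [-0.0755 -0.0096  0.009 ]
bright [  34.   44.   88.   68.   90. 3397.] [ 0.1324 -0.9533  0.009 ]
```

View pics/t1.png

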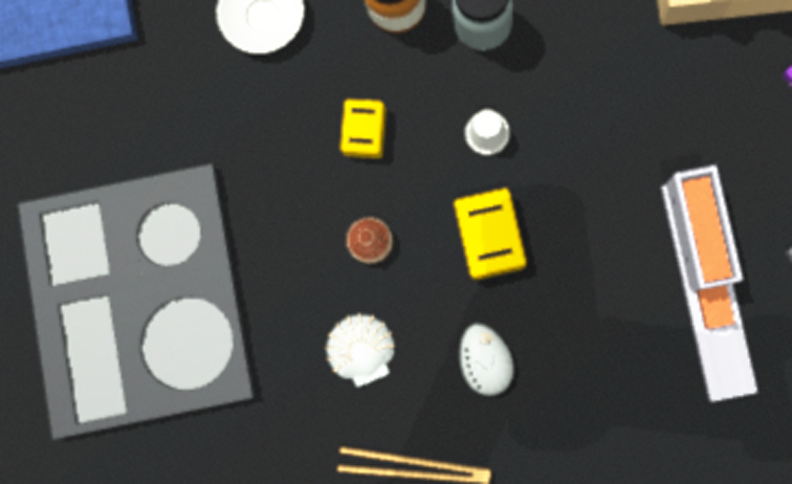

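View pics/s1.png

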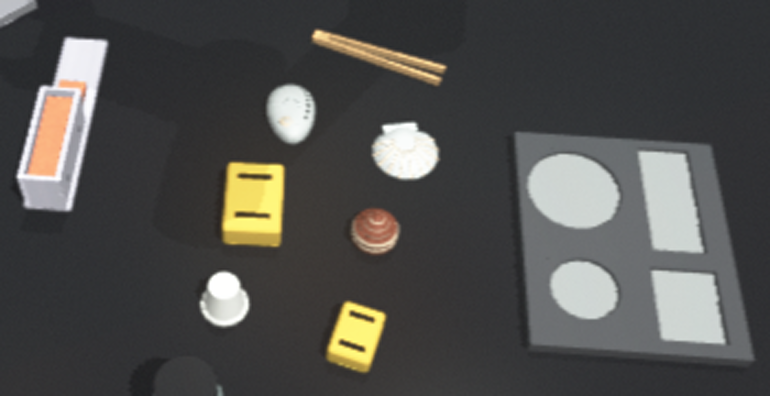

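```bash
python3 - <<'E'
from h import *
def floors(d,box,thr=150):
    f=d["frame"];u,v,U,V=box
    g=cv2.cvtColor(f,cv2.COLOR_RGB2GRAY)[v:V,u:U]; g=cv2.resize(g,None,fx=4,fy=4,interpolation=cv2.INTER_LINEAR)
    out=[]
    for c in blobs(g>thr,300):
        cc=(c.reshape(-1,2)+.5)/4-.5+[u,v]; out.append(cc)
    return out
def rect(P):
    (x,y),(w,h),a=cv2.minAreaRect((P[:,:2]*1000).astype(np.float32)); 
    if w<h:w,h,a=h,w,a-90
    return np.round([x,y,w,h,(a+90)%180-90],1)
for n,box in [("top",(75,170,190,305)),("scene",(400,195,510,305))]:
    d=cam(n)
    for c in floors(d,box):
        P=ray(d,c,.009); M=cv2.moments((P[:,:2]*1000).astype(np.float32)); print(n,"floor",rect(P),np.round([M['m10']/M['m00'],M['m01']/M['m00']],1))
    for nm,b in {"topshell":(222,194,252,224) if n=="top" else (325,230,358,258),"ormer":(272,242,310,284) if n=="top" else (284,174,320,210),"wsmall":(218,140,252,176) if n=="top" else (312,272,352,314),"scal":(215,238,252,278) if n=="top" else (335,190,372,225),"cruc":(277,145,305,172)if n=="top" else (256,258,288,290),"wlarge":(270,180,315,232)if n=="top" else (265,208,304,256)}.items():
        u,v,U,V=b; f=d["frame"][v:V,u:U].max(2); f=cv2.resize(f,None,fx=4,fy=4,interpolation=cv2.INTER_LINEAR)
        c=max(blobs(f>70,100),key=cv2.contourArea); c=(c.reshape(-1,2)+.5)/4-.5+[u,v]
        z={"topshell":.012,"ormer":.008,"wsmall":.024,"scal":.004,"cruc":.002,"wlarge":.03}[nm]
        P=ray(d,c,z); (x,y),r=cv2.minEnclosingCircle((P[:,:2]*1000).astype(np.float32)); print(n,nm,rect(P),"circ",round(x,1),round(y,1),round(r,1))
    f=d["frame"].astype(int); m=(f[...,0]>180)&(f[...,2]<130)&(f[...,0]-f[...,1]>50)
    u0,u1=(370,410) if n=="top" else (175,215)
    m[:,:u0]=0;m[:,u1:]=0
    for c in blobs(m,20):
        print(n,"bar",c.reshape(-1,2).mean(0), rect(ray(d,c,.048)),rect(ray(d,c,.020)))
    g=f.min(2)>100
    g[:,:u0-2]=0;g[:,u1+10:]=0
d=cam("top");cv2.imwrite("pics/m1.png",cv2.resize(d["frame"][170:290,365:420],None,fx=5,fy=5,interpolation=cv2.INTER_CUBIC)[:,:,::-1])
d=cam("scene");cv2.imwrite("pics/m2.png",cv2.resize(d["frame"][150:245,170:230],None,fx=6,fy=6,interpolation=cv2.INTER_CUBIC)[:,:,::-1])
E
```

```text
top floor [461.1 239.1  92.   89.7 -44.4] [461.2 239. ]
top floor [446.9 333.8 120.9  50.   11.3] [446.8 333.5]
top floor [571.2 260.5  64.6  61.8 -33.5] [571.2 260.8]
top floor [562.7 356.6  75.9  60.5  11.3] [562.5 356.3]
top topshell [563.3  58.5  49.3  48.3   0.6] circ 563.3 58.7 25.2
top ormer [443.  -56.4  74.4  53.7  26. ] circ 443.3 -57.0 37.6
top wsmall [676.   64.1  62.6  46.2  -4.4] circ 676.0 63.2 36.0
top scal [454.6  67.8  74.   72.2  22.6] circ 453.6 67.1 38.2
top cruc [675.1 -61.4  49.8  49.3 -46.2] circ 675.9 -60.4 26.2
top wlarge [566.1 -63.4  85.7  60.6  12.4] circ 566.2 -63.8 49.5
top bar [394.96296296 239.01851852] [ 490.  -278.2   36.    27.4   10.2] [ 491.9 -284.8   37.2   28.2   10.2]
top bar [391.13513514 203.71171171] [ 565.6 -273.   100.3   26.7   10.6] [ 569.9 -279.4  103.5   27.5   10.6]
scene floor [560.  355.   73.8  59.6  11.2] [559.9 354.5]
scene floor [568.8 259.4  62.6  61.1 -74.2] [568.6 259.2]
scene floor [458.8 237.8  89.5  89.5  35.4] [458.7 237.6]
scene floor [444.1 332.1 118.6  49.4  11.2] [444.2 331.7]
scene topshell [561.   57.   55.4  49.    4.7] circ 560.9 57.1 27.8
scene ormer [441.7 -58.5  82.2  54.2  15.4] circ 441.7 -58.9 41.3
scene wsmall [681.   63.5  67.3  45.2  -4.2] circ 681.0 63.0 37.3
scene scal [452.5  65.9  76.6  73.   15.9] circ 451.6 65.8 39.9
scene cruc [666.7 -62.7  60.5  49.5  -2.7] circ 666.3 -65.2 30.9
scene wlarge [573.3 -62.5  99.2  61.7  12.2] circ 573.6 -62.7 55.4
scene bar [191.97701149 199.47126437] [ 558.4 -275.9   84.7   22.3   10.8] [ 540.4 -287.9   87.5   23.    10.8]
```

View pics/m1.png

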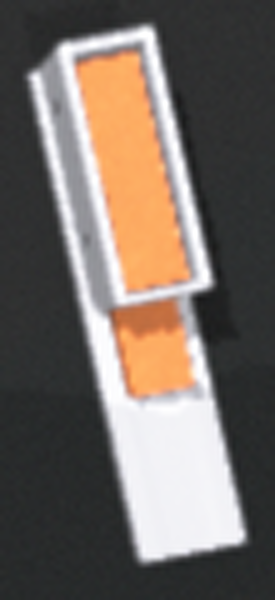

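View pics/m2.png

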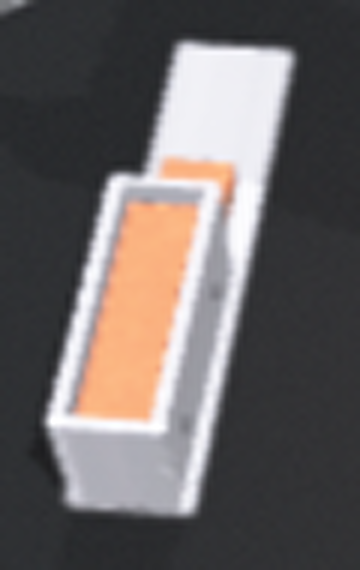

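```bash
cat >> h.py <<'E'
from scipy.spatial.transform import Rotation as Rn
def T():
    s=get_state();w,x,y,z=s["ee_rot"];return np.array(s["position"])*1000,Rn.from_quat([x,y,z,w])
def go(x,y,z,th):
    p,R=T(); t=np.radians(th)
    G=Rn.from_matrix(np.array([[np.cos(t),np.sin(t),0],[np.sin(t),-np.cos(t),0],[0,0,-1]]).T if 0 else np.array([[np.cos(t),np.sin(t),0],[np.sin(t),-np.cos(t),0],[0,0,-1.]]))
    sh=R.inv().apply(np.array([x,y,z])-p); rv=(R.inv()*G).as_rotvec(degrees=True)
    print("go",(x,y,z,th),"shift",sh.round(1).tolist(),"turn",rv.round(2).tolist(),"len",round(np.linalg.norm(sh)))
E
python3 -c "
from h import *
go(562,58,200,11)
d=cam('wrist');print(camc(d)*1000-T()[0])"
```

```text
go (562, 58, 200, 11) shift [559.8, -498.5, 50.3] turn [0.01, 0.0, 2.68] len 751
[ 72.63361059  16.4792358  124.12675721]
```

```bash
python3 -m jog '[530,-492,50,0,0,2.7,530,-492,50,0,0,2.7,530,-492,50,0,0,2.7,530,-492,50,0,0,2.7,530,-492,50,0,0,2.7,530,-492,50,0,0,2.7,530,-492,50,0,0,2.7,530,-492,50,0,0,2.7,530,-492,50,0,0,2.7,530,-492,50,0,0,2.7]'; python3 -c "
from h import *
go(530,58,200,11)"
```

```text
clock: 1.85
position: [0.4808, -0.0366, 0.2074]
ee_rot: [0.0, 0.995, 0.096, 0.001]
contact_force: [0.9, -1.0, -0.5]
width: 0.0852
go (530, 58, 200, 11) shift [66.4, -83.5, 7.4] turn [0.06, -0.07, 0.0] len 107
```

```bash
python3 -m jog '[66,-83,7,0,0,0,66,-83,7,0,0,0,66,-83,7,0,0,0,66,-83,7,0,0,0]'; python3 - <<'E'
from h import *
d=cam("wrist");cv2.imwrite("pics/w1.png",d["frame"][:,:,::-1])
print(T()[0],T()[1].as_matrix()[:2,0],camc(d)); print(proj(d,[[.562,.058,.0],[.562,.058,.04]]))
E
```

```text
clock: 2.35
position: [0.5282, 0.0553, 0.2]
ee_rot: [0.0, 0.995, 0.096, -0.0]
contact_force: [0.4, 0.3, 0.3]
width: 0.0851
[528.13201446  54.83792978 200.14888058] [0.98177248 0.19005873] [0.601704   0.0684787  0.32411793]
[[284.79981182 140.9866807 ]
 [285.20356995 147.47911112]]
```

View pics/w1.png

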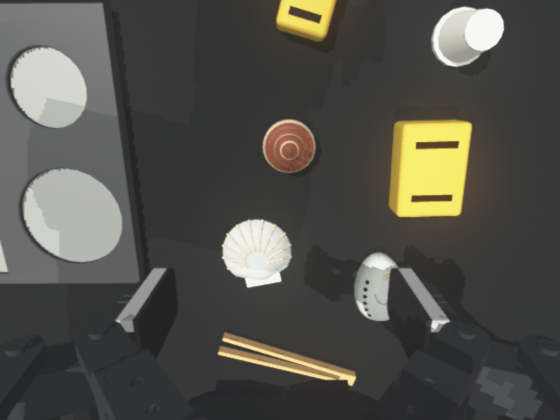

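```bash
python3 - <<'E'
from h import *
d=cam("wrist")
print(ray(d,[289,146],.008),ray(d,[290,151],.040))
for n in ("top","scene"):
    dd=cam(n)
    print(n, )
a=ray(d,[290,151],.04)[0,:2]; b=ray(d,[289,146],.008)[0,:2]
c=(a+b)/2*1000
go(*c,200,11); go(*c,100,11)
E
```

```text
[[0.55935204 0.05331747 0.008     ]] [[0.55992804 0.05324992 0.04      ]]
top
scene
go (np.float64(559.6400376077913), np.float64(53.283696562443), 200, 11) shift [30.6, 7.1, 0.4] turn [0.02, -0.01, -0.12] len 31
go (np.float64(559.6400376077913), np.float64(53.283696562443), 100, 11) shift [30.6, 7.0, 100.4] turn [0.02, -0.01, -0.12] len 105
```

```bash
python3 -m jog '[31,5,60,0,0,0,31,5,60,0,0,0,31,5,120,0,0,0,31,5,120,0,0,0,31,5,120,0,0,0]'; python3 - <<'E'
from h import *
d=cam("wrist");cv2.imwrite("pics/w2.png",d["frame"][:,:,::-1])
print(T()[0],proj(d,[[.561,.056,.0],[.561,.056,.04],T()[0]/1000]));go(560.8,55.5,22,11)
E
```

```text
clock: 3.18
position: [0.5609, 0.0562, 0.0822]
ee_rot: [0.0, 0.995, 0.095, 0.001]
contact_force: [0.6, 0.0, 0.3]
width: 0.0852
[561.52641204  56.34370163  82.77769924] [[280.30297229 221.99325456]
 [279.98609772 249.04046537]
 [278.84016232 292.99447883]]
go (560.8, 55.5, 22, 11) shift [-1.1, 0.6, 60.8] turn [0.06, -0.23, -0.04] len 61
```

View pics/w2.png

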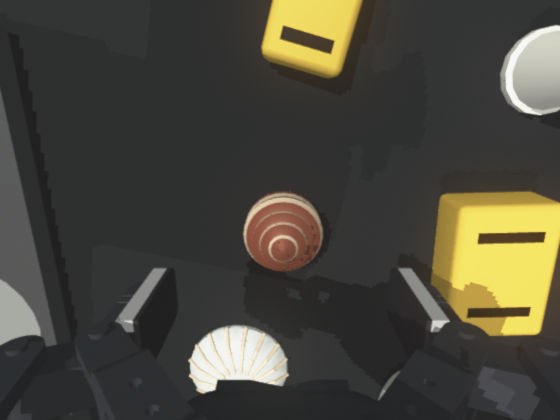

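```bash
python3 -m jog '[-1,0,40,0,0,0,-1,0,61,0,0,0,-1,0,61,0,0,0]' 0.15; python3 -m jog '[0,0,0,0,0,0,0,0,0,0,0,0,0,0,0,0,0,0,0,0,0,0,0,0,0,0,0,0,0,0,0,0,0,0,0,0]' 1 30; python3 - <<'E'
from h import *
d=cam("wrist");cv2.imwrite("pics/w3.png",d["frame"][:,:,::-1])
print(T()[0],get_state()["width"])
E
```

```text
clock: 3.6
position: [0.5593, 0.0563, 0.0201]
ee_rot: [0.0, 0.995, 0.096, 0.0]
contact_force: [-0.5, 0.4, 0.6]
width: 0.0728
clock: 4.35
position: [0.5606, 0.0564, 0.0213]
ee_rot: [0.0, 0.995, 0.096, 0.002]
contact_force: [-0.8, -0.3, 7.2]
width: 0.0429
[560.69122407  56.38256179  21.35533656] 0.04265038174839213
```

View pics/w3.png

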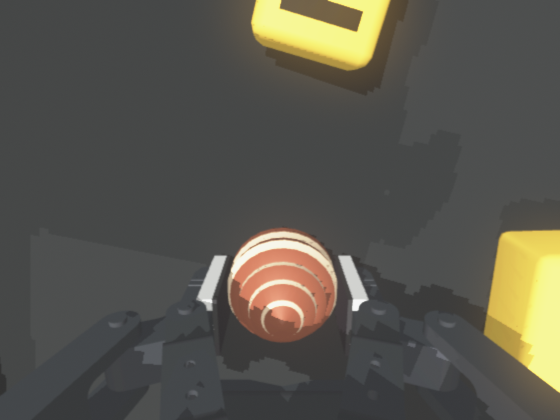

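```bash
python3 -m jog '[0,0,-30,0,0,0,0,0,-60,0,0,0,0,0,-60,0,0,0,0,0,-60,0,0,0]'; python3 - <<'E'
from h import *
d=cam("wrist");cv2.imwrite("pics/w4.png",d["frame"][:,:,::-1])
s=get_state();print(T()[0],s["width"],s["contact_force"]);go(570,260,80,11)
E
```

```text
clock: 4.9
position: [0.5587, 0.0564, 0.0791]
ee_rot: [0.0, 0.995, 0.096, -0.0]
contact_force: [-0.1, -0.4, -0.8]
width: 0.0426
[558.26244403  56.40376709  78.52001147] 0.04296365677905199 [-0.20593329 -0.87126098 -0.34503037]
go (570, 260, 80, 11) shift [50.3, -197.6, -1.5] turn [-0.02, 0.08, -0.02] len 204
```

View pics/w4.png

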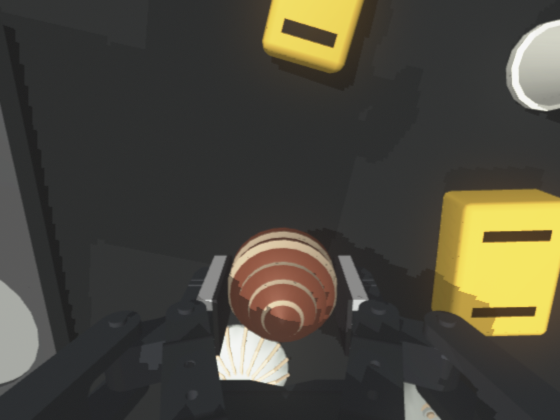

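```bash
python3 -m jog '[50,-198,-2,0,0,0,50,-198,-2,0,0,0,50,-198,-2,0,0,0,50,-198,-2,0,0,0,50,-198,-2,0,0,0,50,-198,-2,0,0,0]'; python3 - <<'E'
from h import *
d=cam("wrist");cv2.imwrite("pics/w5.png",d["frame"][:,:,::-1])
s=get_state();print(T()[0],s["width"],s["contact_force"]);go(570,260,32,11)
for dd in (d,):
  print(proj(dd,[[.5699,.260,.009]]))
E
```

```text
clock: 5.7
position: [0.5699, 0.2585, 0.0804]
ee_rot: [0.001, 0.995, 0.095, -0.001]
contact_force: [0.5, -0.5, -0.2]
width: 0.0427
[570.08073178 258.40570215  80.69701828] 0.042932004885683495 [ 0.21485219  0.05024023 -0.50463749]
go (570, 260, 32, 11) shift [0.3, -1.6, 48.7] turn [0.05, 0.09, -0.11] len 49
[[277.22164942 227.4079135 ]]
```

View pics/w5.png

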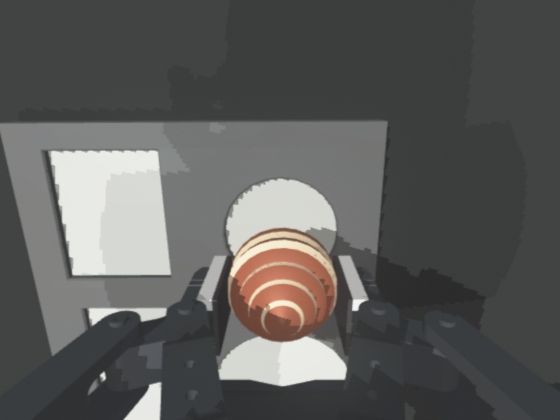

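```bash
python3 -m jog '[-1,0,30,0,0,0,-1,0,44,0,0,0,-1,0,48,0,0,0,-1,0,50,0,0,0,-1,0,50,0,0,0]'; python3 - <<'E'
from h import *
d=cam("wrist");cv2.imwrite("pics/w6.png",d["frame"][:,:,::-1])
s=get_state();print(T()[0],s["width"],s["contact_force"])
E
```

```text
clock: 6.38
position: [0.5699, 0.2601, 0.0317]
ee_rot: [-0.0, 0.995, 0.096, 0.001]
contact_force: [0.1, 0.4, -0.5]
width: 0.0424
[569.92457948 260.22303236  31.82544735] 0.042641487108586916 [ 0.29828121  0.58113714 -0.16636009]
```

View pics/w6.png

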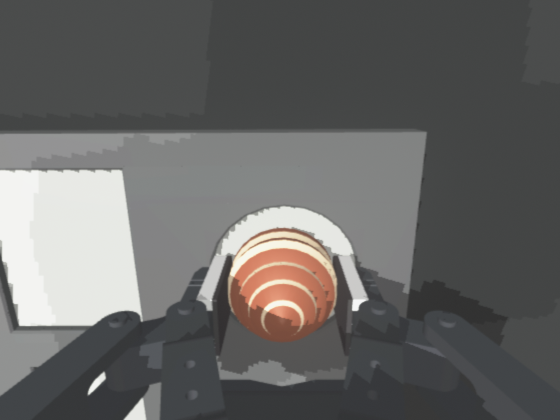

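```bash
python3 -m jog '[0,0,1,0,0,0,0,0,1,0,0,0]'; python3 -m jog '[0,0,0,0,0,0,0,0,0,0,0,0,0,0,0,0,0,0]' 0.32; python3 -m jog '[0,0,-20,0,0,0,0,0,-60,0,0,0,0,0,-90,0,0,0,0,0,-120,0,0,0,0,0,-120,0,0,0]' ; python3 - <<'E'
from h import *
d=cam("wrist");cv2.imwrite("pics/w7.png",d["frame"][:,:,::-1])
s=get_state();print(T()[0],s["width"],s["contact_force"]);go(400,-72,150,17)
E
```

```text
clock: 6.68
position: [0.5696, 0.2602, 0.0304]
ee_rot: [-0.0, 0.995, 0.096, 0.0]
contact_force: [-0.5, 0.3, -0.4]
width: 0.0426
clock: 7.05
position: [0.5694, 0.2601, 0.0302]
ee_rot: [0.0, 0.995, 0.096, 0.0]
contact_force: [-0.5, -0.5, -0.6]
width: 0.0579
clock: 7.68
position: [0.5711, 0.2607, 0.1529]
ee_rot: [-0.001, 0.995, 0.096, 0.003]
contact_force: [-0.0, -0.2, 0.0]
width: 0.0579
[569.90366866 260.25177881 151.02967095] 0.05787135809897457 [ 0.70834159 -0.66216818 -1.18577946]
go (400, -72, 150, 17) shift [-230.1, 293.8, 0.5] turn [-0.01, -0.13, -6.02] len 373
```

View pics/w7.png

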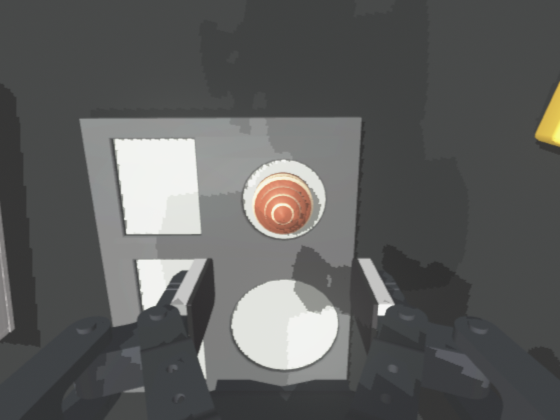

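```bash
python3 -m jog '[-220,294,-10,0,0,-6,-220,294,-10,0,0,-6,-220,294,-10,0,0,-6,-220,294,-10,0,0,-6,-220,294,-10,0,0,-6,-220,294,-10,0,0,-6,-220,294,-10,0,0,-6,-220,294,-10,0,0,-6,-220,294,-10,0,0,-6]' 0; python3 - <<'E'
from h import *
d=cam("wrist");cv2.imwrite("pics/w8.png",d["frame"][:,:,::-1])
s=get_state();print(T()[0],s["width"],s["contact_force"]);print(proj(d,[.4424,-.0575,.008]))
E
```

```text
clock: 8.85
position: [0.4098, -0.0693, 0.1597]
ee_rot: [-0.0, 0.989, 0.149, -0.0]
contact_force: [-0.1, 0.3, 0.5]
width: 0.0857
[409.84108168 -69.2160085  159.79209275] 0.08534829262266853 [-0.16288093 -0.30666767 -0.00327352]
[[278.46939044 147.69530033]]
```

View pics/w8.png

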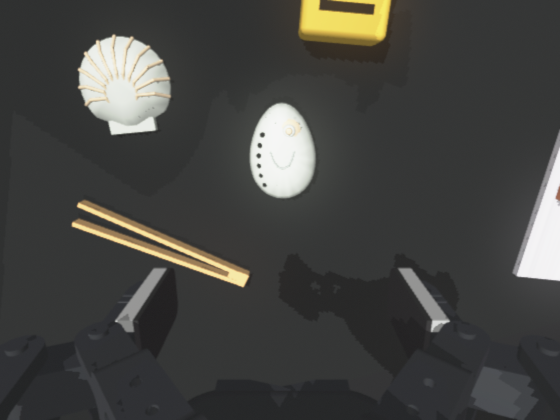

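```bash
python3 - <<'E'
from h import *
d=cam("wrist");g=d["frame"].max(2)[95:205,240:325]
c=max(blobs(g>120),key=cv2.contourArea).reshape(-1,2)+[240,95]
print(c.min(0),c.max(0))
for z in (.002,.008):
  P=ray(d,c,z)[:,:2]*1000; print(cv2.minAreaRect(P.astype(np.float32)), cv2.fitEllipse(P.astype(np.float32)))
go(442,-58,21,17)
E
```

```text
[250 103] [314 197]
((439.3792724609375, -61.22866439819336), (73.43059539794922, 50.61820983886719), 17.174217224121094) ((437.7030334472656, -61.636627197265625), (50.45415115356445, 73.77656555175781), 108.61724853515625)
((440.2726745605469, -60.9569091796875), (71.86778259277344, 49.5408935546875), 17.1752872467041) ((438.63201904296875, -61.3564338684082), (49.38033676147461, 72.20637512207031), 108.61725616455078)
go (442, -58, 21, 17) shift [34.1, -1.2, 138.9] turn [-0.03, 0.02, 0.12] len 143
```

```bash
python3 -m jog '[33,0,60,0,0,0,33,0,100,0,0,0,33,0,125,0,0,0,33,0,138,0,0,0,33,0,138,0,0,0]'; python3 -m jog '[0,0,0,0,0,0,0,0,0,0,0,0,0,0,0,0,0,0,0,0,0,0,0,0,0,0,0,0,0,0,0,0,0,0,0,0]' 1 30; python3 - <<'E'
from h import *
d=cam("wrist");cv2.imwrite("pics/w9.png",d["frame"][:,:,::-1])
s=get_state();print(T()[0],s["width"],s["contact_force"])
E
```

```text
clock: 9.57
position: [0.441, -0.0602, 0.0217]
ee_rot: [-0.0, 0.989, 0.148, -0.001]
contact_force: [0.1, 0.3, -0.2]
width: 0.0854
clock: 10.32
position: [0.4419, -0.061, 0.0234]
ee_rot: [0.001, 0.989, 0.148, 0.001]
contact_force: [-0.2, 1.1, 5.7]
width: 0.0487
[441.83048421 -61.03646403  23.39424533] 0.048796790524926234 [0.31313897 1.26847818 6.03389397]
```

View pics/w9.png

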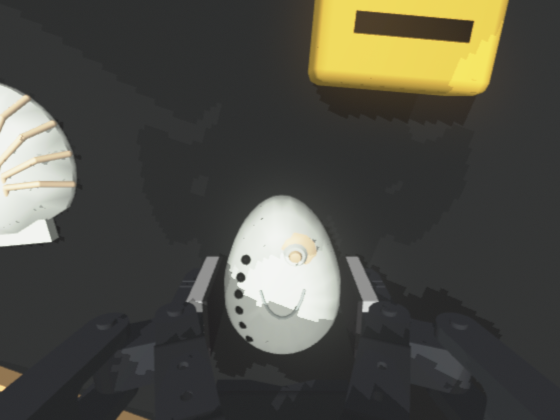

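```bash
python3 -m jog '[0,0,-20,0,0,0,0,0,-60,0,0,0,0,0,-60,0,0,0,0,0,-60,0,0,0]'; python3 - <<'E'
from h import *
d=cam("wrist");cv2.imwrite("pics/w10.png",d["frame"][:,:,::-1])
s=get_state();p=T()[0];print(p,s["width"],s["contact_force"]);
g=d["frame"].max(2)[180:360,215:350]
P=ray(d,np.array([[282,196],[282,353],[225,280],[340,280]]),(p[2]-13)/1000)*1000;print(P-p)
go(460,238.5,85,11)
E
```

```text
clock: 10.88
position: [0.4407, -0.0607, 0.0822]
ee_rot: [0.0, 0.989, 0.148, 0.0]
contact_force: [-0.5, 0.5, -0.8]
width: 0.0488
[440.2256873  -60.62122955  81.66793119] 0.04888172858968018 [-0.19445935  0.36698153 -1.44896837]
[[ 34.74323455   9.12717201 -13.        ]
 [-36.38090942 -12.65252548 -13.        ]
 [ -7.89397317  21.45687689 -13.        ]
 [  6.44308752 -25.37055017 -13.        ]]
go (460, 238.5, 85, 11) shift [106.2, -280.3, -3.3] turn [-0.03, 0.06, 5.98] len 300
```

View pics/w10.png

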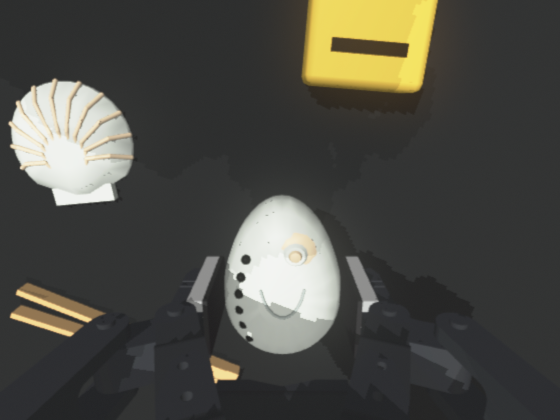

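```bash
python3 -m jog '[106,-280,-5,0,0,6,106,-280,-5,0,0,6,106,-280,-5,0,0,6,106,-280,-5,0,0,6,106,-280,-5,0,0,6,106,-280,-5,0,0,6,106,-280,-5,0,0,6,106,-280,-5,0,0,6]'; python3 - <<'E'
from h import *
d=cam("wrist");cv2.imwrite("pics/w11.png",d["frame"][:,:,::-1])
s=get_state();p=T()[0];print(p,s["width"],s["contact_force"]);
go(460,238.5,34,11)
E
```

```text
clock: 11.92
position: [0.4601, 0.2365, 0.0865]
ee_rot: [0.0, 0.995, 0.095, -0.001]
contact_force: [-0.4, 0.3, -0.3]
width: 0.0485
[460.30594047 236.50382741  86.77016563] 0.04855515688947027 [-0.03837505 -0.6977334  -0.65612233]
go (460, 238.5, 34, 11) shift [0.1, -2.0, 52.8] turn [0.03, 0.07, -0.12] len 53
```

View pics/w11.png

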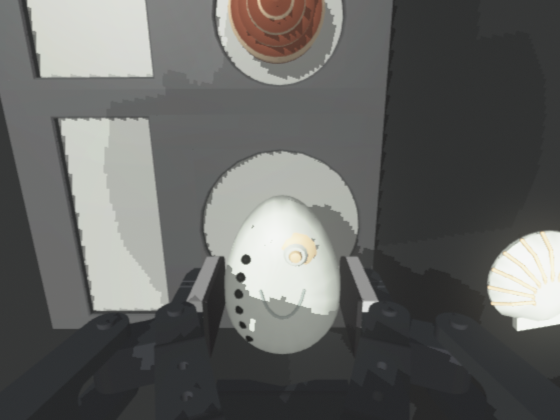

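```bash
python3 -m jog '[0,-1,30,0,0,0,0,-1,44,0,0,0,0,-1,50,0,0,0,0,-1,52,0,0,0,0,-1,52,0,0,0]'; python3 - <<'E'
from h import *
d=cam("wrist");cv2.imwrite("pics/w12.png",d["frame"][:,:,::-1])
s=get_state();p=T()[0];print(p,s["width"],s["contact_force"]);
E
```

```text
clock: 12.6
position: [0.4609, 0.239, 0.0356]
ee_rot: [-0.0, 0.995, 0.096, 0.0]
contact_force: [-0.8, 0.4, 0.2]
width: 0.0485
[460.88364767 239.0478352   35.67025961] 0.048375382206741854 [ 0.13079194  0.71794118 -0.54634289]
```

View pics/w12.png

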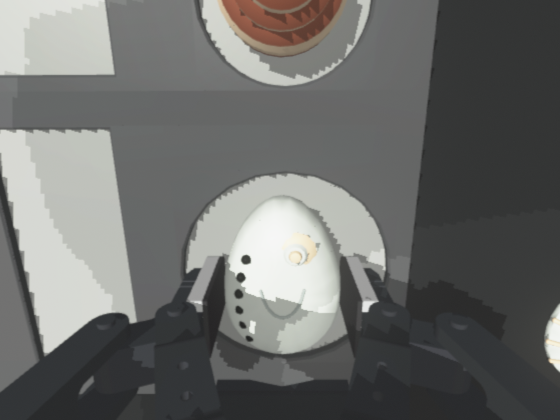

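```bash
python3 - <<'E'
from h import *
d=cam("wrist");p=T()[0]
print(p,ray(d,[[285,173],[187,260],[385,260]],.011)*1000)
print(ray(d,[[282,196],[282,353]],.016)*1000)
t=np.radians(11.2)
c=np.array([460,238.4]);a=np.linspace(0,2*np.pi,9)[:-1]
print(proj(d,np.c_[(c[0]+46*np.cos(a))/1000,(c[1]+46*np.sin(a))/1000,0*a+.011]).round())
E
```

```text
[460.87473634 239.12404963  35.68063876] [[503.13023319 244.757457    11.        ]
 [455.32407397 280.48851476  11.        ]
 [472.46792667 192.6140665   11.        ]]
[[494.42905455 244.34289608  16.        ]
 [418.1951853  229.47806229  16.        ]]
[[301. 169.]
 [220. 185.]
 [180. 249.]
 [200. 316.]
 [263. 350.]
 [333. 338.]
 [378. 284.]
 [368. 213.]]
```

```bash
python3 -m jog '[1,0,2.5,0,0,0,1,0,2.5,0,0,0,1,0,2.5,0,0,0]'; python3 -m jog '[0,0,0,0,0,0,0,0,0,0,0,0,0,0,0,0,0,0]' 0.25; python3 -m jog '[0,0,-20,0,0,0,0,0,-60,0,0,0,0,0,-90,0,0,0,0,0,-120,0,0,0,0,0,-120,0,0,0]' ; python3 - <<'E'
from h import *
d=cam("wrist");cv2.imwrite("pics/w13.png",d["frame"][:,:,::-1])
s=get_state();print(T()[0],s["width"],s["contact_force"]);go(640,58,155,-4.4)
E
```

```text
clock: 13.08
position: [0.4614, 0.2392, 0.0327]
ee_rot: [0.0, 0.995, 0.096, 0.0]
contact_force: [0.9, -0.5, -0.7]
width: 0.0485
clock: 13.45
position: [0.4615, 0.2392, 0.0327]
ee_rot: [0.0, 0.995, 0.096, 0.0]
contact_force: [-0.6, -0.3, -0.0]
width: 0.0637
clock: 14.08
position: [0.463, 0.2397, 0.155]
ee_rot: [-0.001, 0.995, 0.096, 0.003]
contact_force: [-0.3, 0.0, -0.3]
width: 0.0641
[461.82880865 239.27550848 153.3689523 ] 0.06404769482005485 [-1.24759639 -0.32820411 -0.48185701]
go (640, 58, 155, -4.4) shift [140.4, 211.9, -1.4] turn [-0.03, -0.12, 15.38] len 254
```

View pics/w13.png

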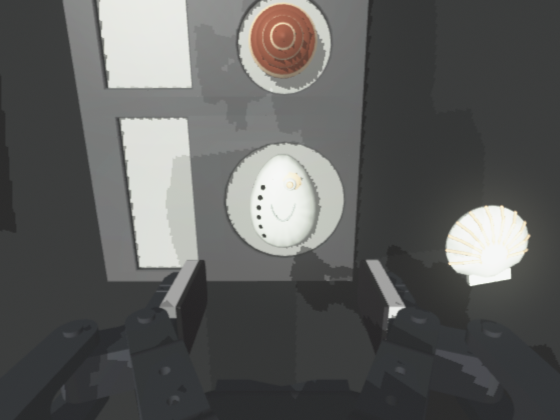

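```bash
python3 -m jog '[140,212,-2,0,0,15.4,140,212,-2,0,0,15.4,140,212,-2,0,0,15.4,140,212,-2,0,0,15.4,140,212,-2,0,0,15.4,140,212,-2,0,0,15.4,140,212,-2,0,0,15.4,140,212,-2,0,0,15.4]' 0; python3 - <<'E'
from h import *
d=cam("wrist");cv2.imwrite("pics/w14.png",d["frame"][:,:,::-1])
s=get_state();print(T()[0],s["width"],s["contact_force"]);f=d["frame"].astype(int)
m=(f[...,0]>120)&(f[...,2]<80); 
for c in blobs(m,500):
    P=ray(d,c,.024)[:,:2]*1000;print(cv2.boundingRect(c),cv2.minAreaRect(P.astype(np.float32)))
E
```

```text
clock: 15.12
position: [0.6382, 0.059, 0.1547]
ee_rot: [-0.0, 0.999, -0.038, -0.0]
contact_force: [-0.6, 0.1, -0.5]
width: 0.0854
[638.45527122  58.8452951  154.88624343] 0.08544824317420759 [-0.1255303   0.03495222 -0.23803389]
(421, 236, 70, 86) ((558.1839599609375, -73.28533935546875), (71.52307891845703, 49.4742317199707), 12.121453285217285)
(396, 216, 84, 55) ((596.038818359375, -58.94734191894531), (35.23485565185547, 61.22090148925781), 14.149736404418945)
(244, 109, 58, 78) ((675.8934936523438, 61.36106872558594), (39.96527862548828, 54.12277603149414), 85.72826385498047)
```

View pics/w14.png

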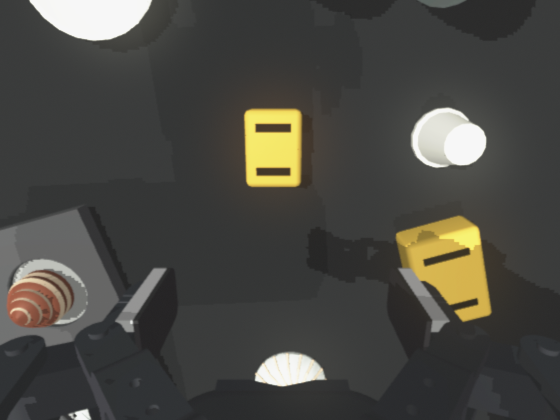

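```bash
python3 -c "
from h import *
go(677,62.3,23,-4.4)"; python3 -m jog '[38,-6.3,60,0,0,0,38,-6.3,100,0,0,0,38,-6.3,122,0,0,0,38,-6.3,132,0,0,0,38,-6.3,132,0,0,0]'; python3 -m jog '[0,0,0,0,0,0,0,0,0,0,0,0,0,0,0,0,0,0,0,0,0,0,0,0,0,0,0,0,0,0,0,0,0,0,0,0,0,0,0,0,0,0]' 1 70; python3 - <<'E'
from h import *
d=cam("wrist");cv2.imwrite("pics/w15.png",d["frame"][:,:,::-1])
s=get_state();print(T()[0],s["width"],s["contact_force"])
E
```

```text
go (677, 62.3, 23, -4.4) shift [38.2, -6.3, 131.9] turn [-0.0, 0.01, 0.07] len 137
clock: 15.8
position: [0.6774, 0.0615, 0.0227]
ee_rot: [0.0, 0.999, -0.038, -0.0]
contact_force: [-0.2, -0.2, -0.1]
width: 0.0857
clock: 16.68
position: [0.6786, 0.0612, 0.0243]
ee_rot: [-0.0, 0.999, -0.039, 0.001]
contact_force: [-0.5, 0.1, 6.2]
width: 0.0385
[678.59217341  61.20539809  24.31888479] 0.03839098651727143 [0.18632558 0.82933084 5.286945  ]
```

View pics/w15.png

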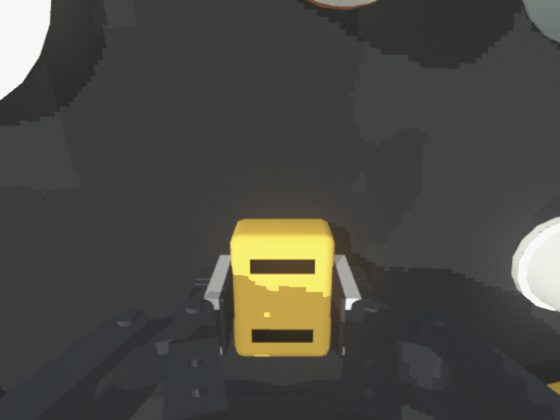

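```bash
python3 -m jog '[0,0,-20,0,0,0,0,0,-60,0,0,0,0,0,-100,0,0,0,0,0,-100,0,0,0,0,0,-100,0,0,0]';  python3 - <<'E'
from h import *
d=cam("wrist");cv2.imwrite("pics/w16.png",d["frame"][:,:,::-1])
s=get_state();print(T()[0],s["width"],s["contact_force"]);go(561.2,355.4,110,11.2)
E
```

```text
clock: 17.35
position: [0.6758, 0.061, 0.1201]
ee_rot: [0.0, 0.999, -0.039, -0.002]
contact_force: [-0.8, -0.5, -6.2]
width: 0.0384
[675.45193666  60.97295797 119.51947606] 0.038660935665013926 [-0.01786145  0.23459864 -6.15916682]
go (561.2, 355.4, 110, 11.2) shift [-136.5, -284.8, 10.2] turn [-0.01, 0.34, -15.62] len 316
```

View pics/w16.png

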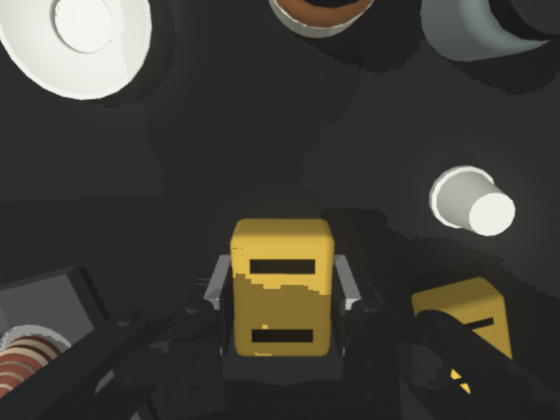

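Held (about 0.6 kg). Over to the rectangle.

```bash
python3 -m jog '[-136,-285,10,0,0,-15.6,-136,-285,10,0,0,-15.6,-136,-285,10,0,0,-15.6,-136,-285,10,0,0,-15.6,-136,-285,10,0,0,-15.6,-136,-285,10,0,0,-15.6,-136,-285,10,0,0,-15.6,-136,-285,10,0,0,-15.6]';  python3 - <<'E'
from h import *
d=cam("wrist");cv2.imwrite("pics/w17.png",d["frame"][:,:,::-1])
s=get_state();print(T()[0],s["width"],s["contact_force"]);go(561.2,355.4,38,11.2)
E
```

```text
clock: 18.4
position: [0.5641, 0.3541, 0.1114]
ee_rot: [0.001, 0.995, 0.097, -0.001]
contact_force: [0.2, -0.5, -6.5]
width: 0.0384
[564.36001074 354.0714209  111.84592455] 0.03849321082013115 [-0.08994068 -0.65829705 -6.91731062]
go (561.2, 355.4, 38, 11.2) shift [-2.8, -2.0, 73.8] turn [0.05, 0.07, -0.12] len 74
```

View pics/w17.png

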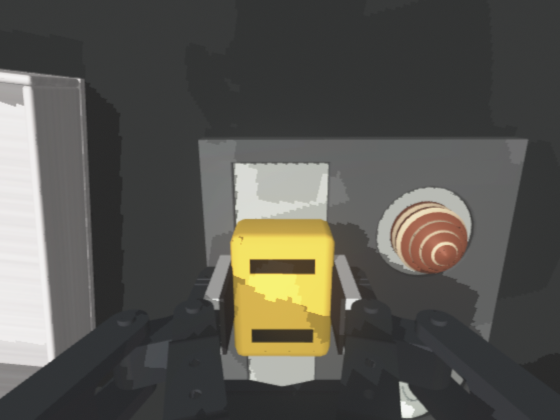

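```bash
python3 -m jog '[-3,-2,40,0,0,0,-3,-2,62,0,0,0,-3,-2,72,0,0,0,-3,-2,76,0,0,0,-3,-2,76,0,0,0,-3,-2,76,0,0,0]';  python3 - <<'E'
from h import *
d=cam("wrist");cv2.imwrite("pics/w18.png",d["frame"][:,:,::-1])
s=get_state();print(T()[0],s["width"],s["contact_force"])
E
```

```text
clock: 19.2
position: [0.5614, 0.3573, 0.0377]
ee_rot: [-0.0, 0.995, 0.097, 0.001]
contact_force: [0.1, 0.1, -6.6]
width: 0.0387
[561.30018961 357.32629464  37.68689001] 0.038185016370428676 [ 0.04571873 -0.21301244 -5.98704578]
```

View pics/w18.png

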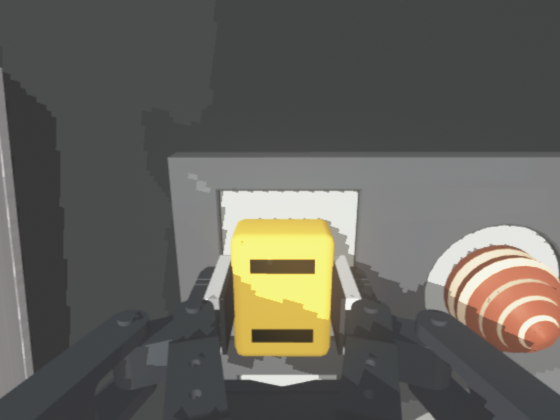

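```bash
python3 -m jog '[0,2.5,1,0,0,0,0,2.5,3,0,0,0,0,2.5,4,0,0,0,0,2.5,4,0,0,0]'; python3 -m jog '[0,0,0.7,0,0,0,0,0,0.7,0,0,0]';python3 -m jog '[0,0,0.7,0,0,0,0,0,0.7,0,0,0]'
```

```text
clock: 19.75
position: [0.5612, 0.3545, 0.0333]
ee_rot: [0.0, 0.995, 0.097, 0.0]
contact_force: [-2.1, -1.1, -0.4]
width: 0.0387
clock: 20.0
position: [0.5611, 0.3545, 0.0333]
ee_rot: [0.0, 0.995, 0.097, 0.0]
contact_force: [-2.9, -2.3, 5.2]
width: 0.0385
clock: 20.25
position: [0.5611, 0.3545, 0.0333]
ee_rot: [0.0, 0.995, 0.097, 0.0]
contact_force: [-3.7, -3.3, 8.2]
width: 0.0386
```

```bash
python3 -m jog '[0,0,-1,0,0,0,0,0,-1,0,0,0,0,0,-1,0,0,0]' 0.40; python3 -m jog '[0,0,-20,0,0,0,0,0,-60,0,0,0,0,0,-90,0,0,0,0,0,-120,0,0,0,0,0,-120,0,0,0]' ; python3 - <<'E'
from h import *
d=cam("wrist");cv2.imwrite("pics/w19.png",d["frame"][:,:,::-1])
s=get_state();print(T()[0],s["width"],s["contact_force"]);go(430,-300,160,10.7)
E
```

```text
clock: 20.62
position: [0.5615, 0.3548, 0.0322]
ee_rot: [-0.0, 0.995, 0.097, 0.0]
contact_force: [0.8, -0.7, -0.7]
width: 0.0514
clock: 21.25
position: [0.5629, 0.3555, 0.155]
ee_rot: [-0.001, 0.995, 0.097, 0.003]
contact_force: [0.6, 0.0, 0.0]
width: 0.0509
[561.69492742 354.93658558 153.06722096] 0.050980681752701526 [ 0.09330574  0.5089138  -1.03812283]
go (430, -300, 160, 10.7) shift [-256.2, 617.0, -7.9] turn [-0.03, -0.13, 0.48] len 668
```

View pics/w19.png

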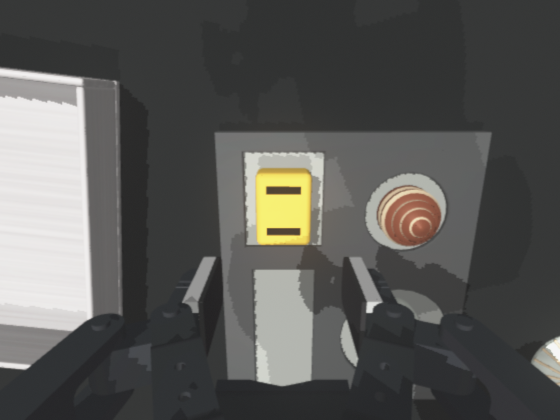

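```bash
python3 -m jog '[-240,611,-8,0,0,0.5,-240,611,-8,0,0,0.5,-240,611,-8,0,0,0.5,-240,611,-8,0,0,0.5,-240,611,-8,0,0,0.5,-240,611,-8,0,0,0.5,-240,611,-8,0,0,0.5,-240,611,-8,0,0,0.5,-240,611,-8,0,0,0.5,-240,611,-8,0,0,0.5]' 0; python3 -m jog '[0,0,0,0,0,0,0,0,0,0,0,0,0,0,0,0,0,0]'; python3 - <<'E'
from h import *
s=get_state();print(T()[0],s["width"],s["contact_force"]);go(447,-294,160,10.7)
E
```

```text
clock: 22.55
position: [0.4485, -0.2617, 0.1584]
ee_rot: [-0.001, 0.996, 0.093, -0.001]
contact_force: [0.6, -0.2, 0.3]
width: 0.0853
clock: 22.92
position: [0.4496, -0.2587, 0.1592]
ee_rot: [-0.001, 0.996, 0.094, -0.001]
contact_force: [0.6, 0.7, 0.8]
width: 0.0853
[ 449.56356713 -258.68267115  159.18824311] 0.08530000292983377 [0.57730984 0.71473804 0.84736507]
go (447, -294, 160, 10.7) shift [-9.1, 34.2, -0.9] turn [-0.09, 0.06, 0.07] len 35
```

```bash
python3 -m jog '[-9,34,-1,0,0,0,-9,34,-1,0,0,0,-9,34,-1,0,0,0]'; python3 - <<'E'
from h import *
d=cam("wrist");cv2.imwrite("pics/w20.png",d["frame"][:,:,::-1])
s=get_state();p,R=T();print(p,R.as_matrix()[:2,0]);f=d["frame"].astype(int)
m=(f[...,0]>150)&(f[...,2]<140)&(f[...,0]-f[...,1]>40)
for c in blobs(m,100): print(cv2.boundingRect(c),[cv2.minAreaRect((ray(d,c,z)[:,:2]*1000).astype(np.float32)) for z in (.02,.048)])
E
```

```text
clock: 23.3
position: [0.4473, -0.2938, 0.1607]
ee_rot: [-0.001, 0.996, 0.094, -0.0]
contact_force: [0.0, -0.8, -0.6]
width: 0.0857
[ 447.27456427 -293.77044663  160.73805051] [0.98239969 0.18679064]
(268, 116, 37, 16) [((500.7614440917969, -287.6507568359375), (10.532332420349121, 25.888458251953125), 10.81031608581543), ((502.8818359375, -286.971435546875), (9.418753623962402, 23.15125274658203), 10.810294151306152)]
```

View pics/w20.png

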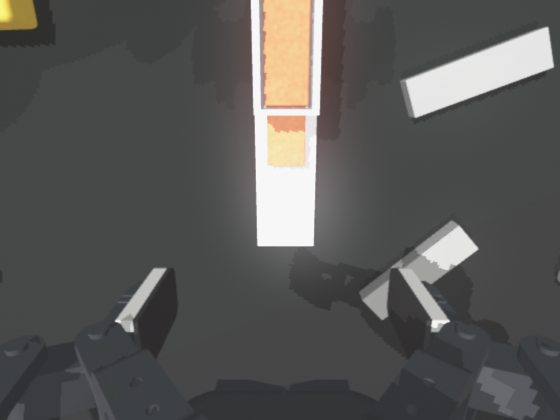

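```bash
python3 - <<'E'
from h import *
d=cam("wrist")
print(ray(d,[[258,246],[315,246]],.006)*1000,ray(d,[[267,166],[306,166]],.02)*1000)
t=cam("top")
print(ray(t,[[391.5,281.5],[413.5,277.5]],.006)*1000)  # plate front corners from m1 crop approx (140,563),(245,540)
E
```

```text
[[ 396.74794925 -284.05784242    6.        ]
 [ 405.72626264 -330.90469547    6.        ]] [[ 467.75858962 -279.6196507    20.        ]
 [ 473.19888062 -308.05761323   20.        ]]
[[ 400.75519177 -277.12136331    6.        ]
 [ 408.96144269 -324.99802172    6.        ]]
```

```bash
python3 -c "
from h import *
go(490.4,-287,70,10.8)"; python3 -m jog '[44,-1.5,50,0,0,0,44,-1.5,90,0,0,0,44,-1.5,90,0,0,0,44,-1.5,90,0,0,0]'; python3 - <<'E'
from h import *
d=cam("wrist");cv2.imwrite("pics/w21.png",d["frame"][:,:,::-1])
s=get_state();p,R=T();print(p,R.as_matrix()[:2,0]);go(490.4,-287,30,10.8)
E
```

```text
go (490.4, -287, 70, 10.8) shift [43.7, 1.1, 90.9] turn [-0.03, 0.01, -0.04] len 101
clock: 23.95
position: [0.4907, -0.286, 0.0721]
ee_rot: [0.001, 0.996, 0.093, 0.001]
contact_force: [1.1, 0.3, 1.1]
width: 0.0854
[ 490.98979288 -286.4709017    72.7434992 ] [0.98267349 0.18533396]
go (490.4, -287, 30, 10.8) shift [-0.8, 0.3, 42.7] turn [0.14, -0.12, -0.12] len 43
```

View pics/w21.png

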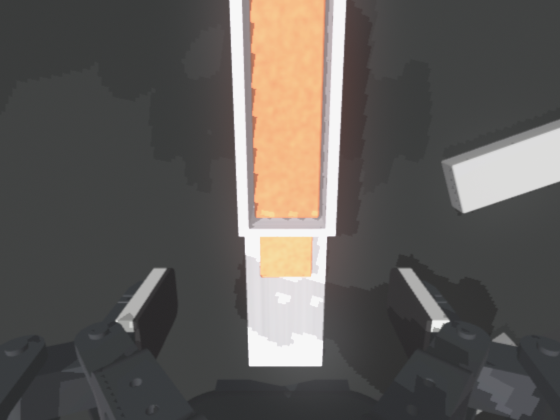

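```bash
python3 -m jog '[-1,2,20,0,0,0,-1,2,36,0,0,0,-1,2,42,0,0,0,-1,2,42,0,0,0]' 0.35; python3 - <<'E'
from h import *
d=cam("wrist");cv2.imwrite("pics/w22.png",d["frame"][:,:,::-1])
s=get_state();p,R=T();print(p,s["contact_force"],s["width"])
E
```

```text
clock: 24.5
position: [0.4895, -0.288, 0.029]
ee_rot: [-0.0, 0.996, 0.093, -0.0]
contact_force: [-0.4, 0.1, 0.2]
width: 0.0555
[ 489.78526835 -288.14073733   29.25196554] [ 0.2810939  -0.24207352  0.58367722] 0.055811823848827324
```

View pics/w22.png

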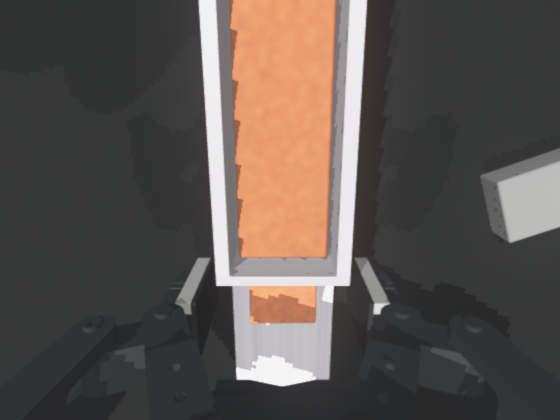

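```bash
python3 -m jog '[0,0,0,0,0,0,0,0,0,0,0,0,0,0,0,0,0,0,0,0,0,0,0,0,0,0,0,0,0,0,0,0,0,0,0,0]' 1 50; python3 - <<'E'
from h import *
d=cam("wrist");cv2.imwrite("pics/w23.png",d["frame"][:,:,::-1])
s=get_state();p,R=T();print(p,s["contact_force"],s["moment"],s["width"])
E
```

```text
clock: 25.3
position: [0.49, -0.2882, 0.0297]
ee_rot: [0.0, 0.996, 0.093, 0.001]
contact_force: [-0.3, 0.2, 6.5]
width: 0.027
[ 490.0124723  -288.23874479   29.65563829] [-1.31031187  1.15885266  5.6830252 ] [0.10125792 0.05580835 0.02617952] 0.02633954718467735
```

View pics/w23.png

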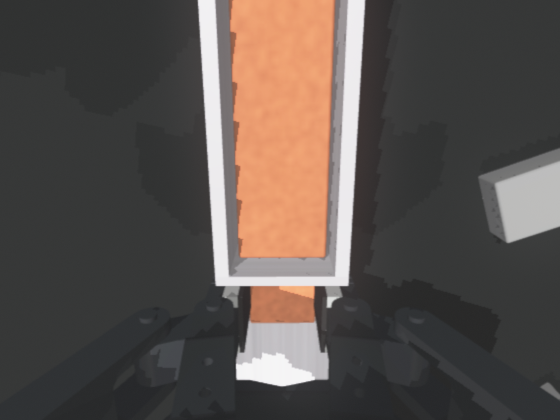

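```bash
python3 -m jog '[-4,0,0,0,0,0,-12,0,0,0,0,0,-20,0,0,0,0,0,-28,0,0,0,0,0,-36,0,0,0,0,0]'; python3 - <<'E'
from h import *
d=cam("wrist");cv2.imwrite("pics/w24.png",d["frame"][:,:,::-1])
s=get_state();p,R=T();print(p,s["contact_force"],s["moment"],s["width"])
E
```

```text
clock: 25.98
position: [0.4548, -0.2955, 0.0297]
ee_rot: [0.001, 0.996, 0.093, 0.001]
contact_force: [4.0, 0.6, 6.1]
width: 0.0265
[ 453.87894399 -295.53961655   29.66734374] [1.25559396 0.78562409 5.99393672] [-0.01482737 -0.31573869 -0.03845842] 0.026556760623682205
```

View pics/w24.png

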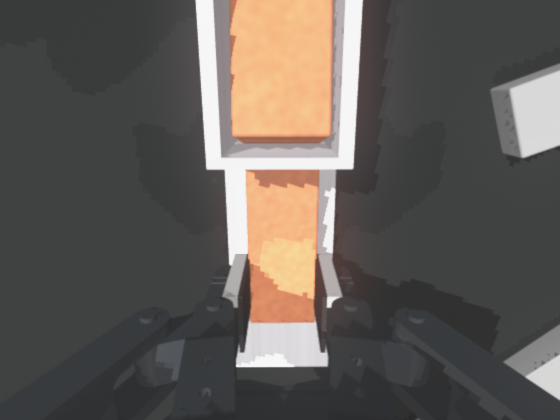

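Sliding out well. Continue.

```bash
python3 -m jog '[-8,0,0,0,0,0,-16,0,0,0,0,0,-24,0,0,0,0,0,-32,0,0,0,0,0,-38,0,0,0,0,0,-38,0,0,0,0,0]'; python3 - <<'E'
from h import *
d=cam("wrist");cv2.imwrite("pics/w25.png",d["frame"][:,:,::-1])
s=get_state();p,R=T();print(p,s["contact_force"],s["moment"],s["width"])
E
```

```text
clock: 26.78
position: [0.4165, -0.3025, 0.0296]
ee_rot: [0.001, 0.996, 0.093, 0.0]
contact_force: [0.9, -0.2, 8.3]
width: 0.0266
[ 416.5560364  -302.52905744   29.64733498] [ 1.03885796 -0.56602899  8.43630102] [-0.07455065 -0.17835319 -0.11123633] 0.026740422156394366
```

View pics/w25.png

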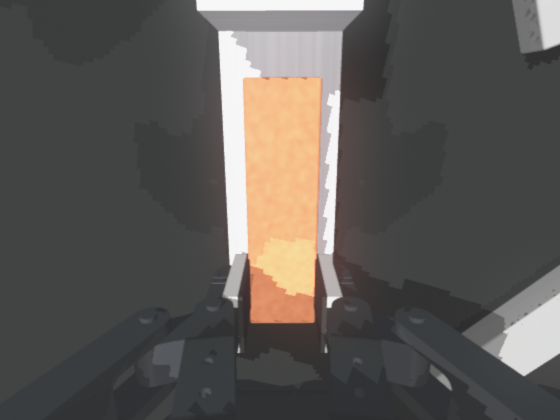

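```bash
python3 -m jog '[0,0,0,0,0,0,0,0,0,0,0,0]' 0.45; python3 -m jog '[15,0,0,0,0,0,30,0,0,0,0,0,30,0,0,0,0,0]'; python3 - <<'E'
from h import *
d=cam("wrist");cv2.imwrite("pics/w26.png",d["frame"][:,:,::-1])
s=get_state();p,R=T();print(p,s["contact_force"],s["width"])
f=d["frame"].astype(int);m=(f[...,0]>110)&(f[...,0]-f[...,2]>50)&(f[...,0]-f[...,1]>30)
for c in blobs(m,300):
    q=ray(d,c,.02)*1000-p; q=R.inv().apply(q); print(cv2.boundingRect(c),q.min(0),q.max(0))
E
```

```text
clock: 27.08
position: [0.4155, -0.301, 0.0282]
ee_rot: [-0.001, 0.996, 0.093, -0.001]
contact_force: [0.2, -0.3, -0.2]
width: 0.0471
clock: 27.45
position: [0.4482, -0.2962, 0.0289]
ee_rot: [0.0, 0.996, 0.094, 0.0]
contact_force: [-0.3, -0.7, 0.2]
width: 0.0469
[ 447.18049655 -295.86727836   28.75051051] [-0.25713711  0.26114118  1.20715658] 0.04672646510284004
(247, 163, 74, 223) [-51.39441932 -12.24392898   8.74166002] [50.63332181 15.9981719   8.75966253]
(237, 0, 95, 124) [ 65.17552064 -13.35733976   8.73320752] [104.70809887  17.80635603   8.742844  ]
```

View pics/w26.png

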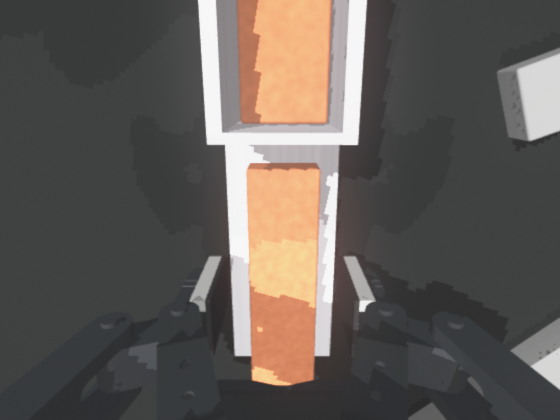

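```bash
python3 -m jog '[0,0,-1,0,0,0,0,0,-1,0,0,0,0,0,-1,0,0,0,0,0,-1,0,0,0,0,0,-1,0,0,0,0,0,-1,0,0,0]' 1 50;  python3 -m jog '[0,0,-10,0,0,0,0,0,-40,0,0,0,0,0,-90,0,0,0,0,0,-90,0,0,0,0,0,-90,0,0,0]'; python3 - <<'E'
from h import *
d=cam("wrist");cv2.imwrite("pics/w27.png",d["frame"][:,:,::-1])
s=get_state();p,R=T();print(p,s["contact_force"],s["width"]);go(445.5,332.6,120,11.2)
E
```

```text
clock: 28.25
position: [0.4462, -0.2961, 0.0301]
ee_rot: [0.0, 0.996, 0.093, -0.0]
contact_force: [-0.8, 1.0, 5.1]
width: 0.0262
clock: 28.88
position: [0.446, -0.2959, 0.1198]
ee_rot: [-0.0, 0.996, 0.093, -0.0]
contact_force: [-0.3, 0.2, -1.8]
width: 0.0262
[ 445.62314657 -295.53083488  119.07062428] [ 0.21320428  0.0853335  -0.60240757] 0.02658753674215801
go (445.5, 332.6, 120, 11.2) shift [116.3, -617.3, -0.2] turn [-0.08, 0.07, -0.52] len 628
```

View pics/w27.png

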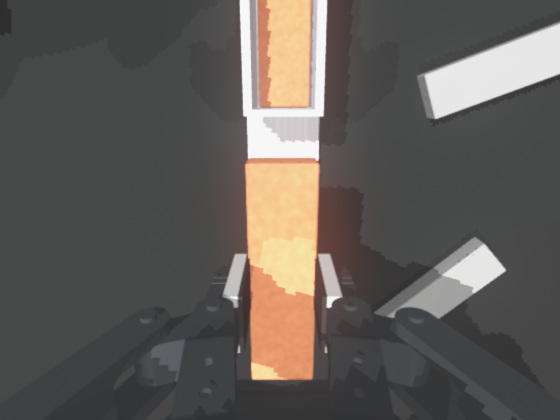

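```bash
python3 -m jog '[116,-617,0,0,0,-0.5,116,-617,0,0,0,-0.5,116,-617,0,0,0,-0.5,116,-617,0,0,0,-0.5,116,-617,0,0,0,-0.5,116,-617,0,0,0,-0.5,116,-617,0,0,0,-0.5,116,-617,0,0,0,-0.5,116,-617,0,0,0,-0.5,116,-617,0,0,0,-0.5]';python3 -m jog '[0,0,0,0,0,0,0,0,0,0,0,0]'; python3 - <<'E'
from h import *
s=get_state();p,R=T();print(p,s["contact_force"],s["width"]);go(445.5,332.6,90,11.2)
E
```

```text
clock: 30.18
position: [0.4449, 0.3305, 0.1182]
ee_rot: [0.001, 0.995, 0.098, -0.001]
contact_force: [1.6, -0.6, -1.5]
width: 0.0262
clock: 30.42
position: [0.4447, 0.3282, 0.1182]
ee_rot: [0.001, 0.995, 0.098, -0.002]
contact_force: [-0.1, 0.1, -0.8]
width: 0.0263
[444.70785408 328.17216749 118.22802517] [-0.12568749  0.05762225 -0.78882081] 0.02629591020718661
go (445.5, 332.6, 90, 11.2) shift [1.7, -4.2, 28.2] turn [0.11, 0.21, 0.05] len 29
```

```bash
python3 -m jog '[1.5,-4,28,0,0,0,1.5,-4,40,0,0,0,1.5,-4,64,0,0,0,1.5,-4,70,0,0,0,1.5,-4,76,0,0,0,1.5,-4,76,0,0,0]'; python3 - <<'E'
from h import *
d=cam("wrist");cv2.imwrite("pics/w28.png",d["frame"][:,:,::-1])
s=get_state();p,R=T();print(p,s["contact_force"],s["width"]);go(445.5,332.6,34,11.2)
E
```

```text
clock: 31.18
position: [0.4469, 0.3329, 0.0441]
ee_rot: [0.0, 0.995, 0.097, 0.0]
contact_force: [-0.5, -0.1, 0.5]
width: 0.0262
[447.00541754 333.06290651  44.32889293] [ 0.45179323  0.62504929 -0.4958313 ] 0.026587939687986506
go (445.5, 332.6, 34, 11.2) shift [-1.6, 0.2, 10.3] turn [-0.01, -0.04, -0.03] len 10
```

View pics/w28.png

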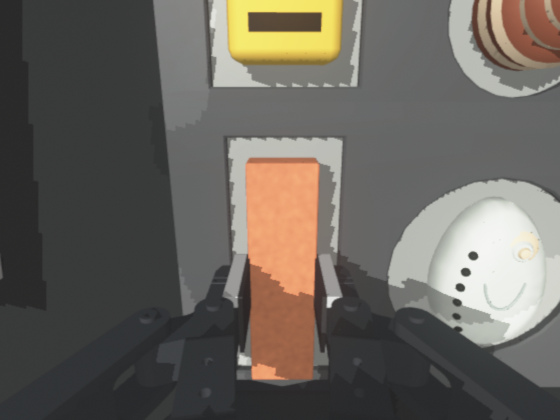

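```bash
python3 - <<'E'
from h import *
d=cam("wrist");p,R=T()
for uv,z in ([285,137],.009),([285,137],.014),([282,158],.0343): print(R.inv().apply(ray(d,uv,z)*1000-p))
E
```

```text
[[56.12420516  2.65348561 35.54724433]]
[[56.69905762  2.61186727 30.54788887]]
[[51.26522403  1.34626052 10.24215067]]
```

```bash
python3 -m jog '[-4,1,4,0,0,0,-4,1,8,0,0,0,-4,1,10,0,0,0,-4,1,10,0,0,0]'; python3 -m jog '[0,0,0.8,0,0,0,0,0,0.8,0,0,0]'; python3 - <<'E'
from h import *
d=cam("wrist");cv2.imwrite("pics/w29.png",d["frame"][:,:,::-1])
E
```

```text
clock: 31.78
position: [0.4428, 0.3313, 0.0336]
ee_rot: [0.0, 0.995, 0.097, -0.0]
contact_force: [-0.4, -0.1, -1.3]
width: 0.0265
clock: 32.02
position: [0.4431, 0.3314, 0.0331]
ee_rot: [-0.0, 0.995, 0.097, 0.0]
contact_force: [0.7, 0.8, -0.4]
width: 0.0266
```

View pics/w29.png

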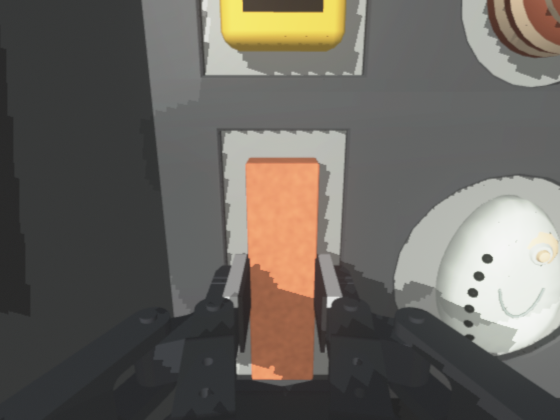

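```bash
python3 -m jog '[0,0,1,0,0,0,0,0,1,0,0,0]';  python3 -m jog '[0,0,0,0,0,0,0,0,0,0,0,0,0,0,0,0,0,0]' 0.53; python3 -m jog '[0,0,-20,0,0,0,0,0,-60,0,0,0,-40,0,-90,0,0,0,-60,0,-120,0,0,0,-60,0,-120,0,0,0]' ; python3 - <<'E'
from h import *
d=cam("wrist");cv2.imwrite("pics/w30.png",d["frame"][:,:,::-1])
s=get_state();p,R=T();print(p,s["contact_force"],s["width"]);go(300,-200,300,11.2)
E
```

```text
clock: 32.33
position: [0.4431, 0.3314, 0.0331]
ee_rot: [-0.0, 0.995, 0.097, 0.0]
contact_force: [-2.2, -1.0, 6.8]
width: 0.0263
clock: 32.7
position: [0.4429, 0.3313, 0.0319]
ee_rot: [0.0, 0.995, 0.097, -0.0]
contact_force: [-0.6, -0.1, 0.2]
width: 0.0405
clock: 33.33
position: [0.384, 0.3202, 0.1541]
ee_rot: [-0.001, 0.995, 0.098, 0.002]
contact_force: [0.1, 1.1, 0.1]
width: 0.04
[384.38076133 320.01616694 152.86208696] [ 0.88583112 -0.73402879 -0.62274412] 0.04025479264166298
go (300, -200, 300, 11.2) shift [-183.5, 493.6, -148.0] turn [-0.04, -0.15, 0.01] len 547
```

View pics/w30.png

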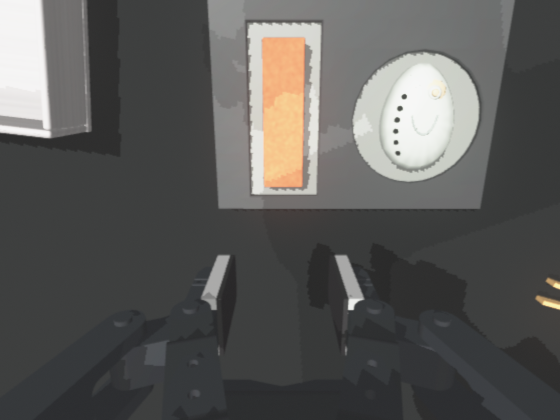

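```bash
python3 -m jog '[-100,300,-100,0,0,0,-100,300,-100,0,0,0,-100,300,-100,0,0,0,-100,300,-100,0,0,0,-100,300,-100,0,0,0,-100,300,-100,0,0,0,-100,300,-100,0,0,0]' ; python3 - <<'E'
from h import *
d=cam("top");cv2.imwrite("pics/t2.png",cv2.resize(d["frame"][100:320,70:430],None,fx=2.2,fy=2.2,interpolation=cv2.INTER_CUBIC)[:,:,::-1])
d=cam("scene");cv2.imwrite("pics/s2.png",cv2.resize(d["frame"][140:320,170:520],None,fx=2.2,fy=2.2,interpolation=cv2.INTER_CUBIC)[:,:,::-1])
E
```

```text
clock: 34.25
position: [0.3448, 0.0045, 0.2516]
ee_rot: [0.0, 0.995, 0.095, -0.0]
contact_force: [0.3, -0.3, 0.1]
width: 0.0403
```

View pics/t2.png

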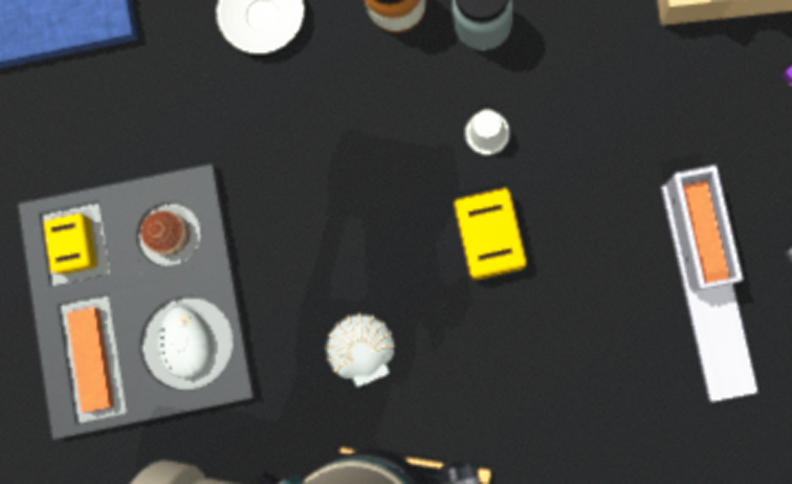

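View pics/s2.png

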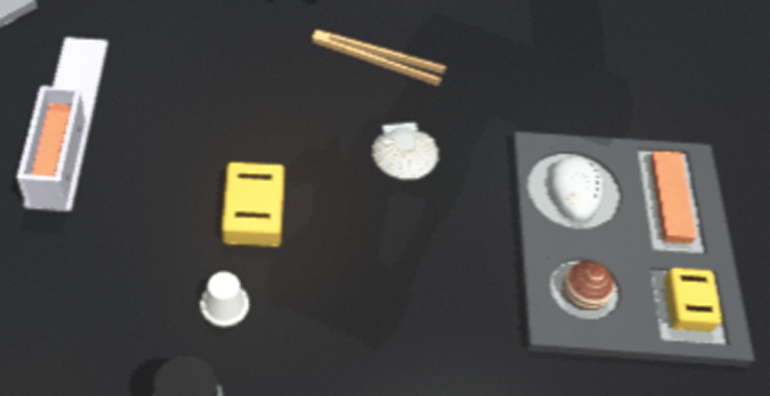

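```bash
python3 - <<'E'
from h import *
def big(n,crop,fn,z):
    d=cam(n);u,v,U,V=crop;f=cv2.resize(d["frame"][v:V,u:U],None,fx=4,fy=4,interpolation=cv2.INTER_LINEAR).astype(int)
    c=max(blobs(fn(f)),key=cv2.contourArea).reshape(-1,2);c=(c+.5)/4-.5+[u,v]
    return [np.round(x,1) for x in cv2.minAreaRect((ray(d,c,z)[:,:2]*1000).astype(np.float32))]
yel=lambda f:(f[...,0]>130)&(f[...,2]<90)&(f[...,1]>110)
ora=lambda f:(f[...,0]>150)&(f[...,0]-f[...,1]>60)
print("targets slot 445.5 332.6 rect 561.2 355.4")
for n,cr in (("top",(80,180,130,300)),("scene",(455,200,510,300))):
    print(n,"w",big(n,cr,yel,.033),"bar",big(n,cr,ora,.023))
E
```

```text
targets slot 445.5 332.6 rect 561.2 355.4
top w [array([558.8, 352.8]), array([57.3, 46.9]), np.float64(10.3)] bar [array([445.5, 332.5]), array([99.7, 28.6]), np.float64(11.0)]
scene w [array([567.2, 351. ]), array([61.2, 39.4]), np.float64(6.8)] bar [array([447.3, 331.2]), array([105.,  28.]), np.float64(11.0)]
```

```bash
python3 -c "
from h import *
print(get_state()['contact_force'],get_state()['clock']);print(sign_off())"
```

```text
[-0.67713902  0.3231245   0.2127022 ] 34.55
the job is handed in; nothing more can be done
None
```

I packed the four items in the order asked and handed the job in at about 34.6 s. The topshell is point up in the small round recess and the ormer dome up in the large round one. The small weight is flat in the rectangle. The lowest bar was drawn out of the magazine mouth, regripped at its middle, and laid flat in the slot.

**Last checks:**
- **Views:** the top and scene pictures show all four items inside their recesses. The crucible, large weight and scallop look unmoved, and the other two bars have dropped inside the magazine.
- **Bar:** it measured 99.7 x 28.6 mm from the top view when cast at its fully seated height, centred within about 0.1 mm there and 2 mm in the scene view.
- **Weight:** both views put it inside its recess, but they disagree by about 8 mm in x (558.8 against 567.2 mm). I put that down to side faces in the mask. Its seating also rests on the force reading, which went from hanging load to support.
- **Topshell and ormer:** I judged their seating only by eye and by the height at release, with no final measurement.
- **Wrist camera:** it disagreed with the other two by 2 to 5 mm throughout, so I used values in between.

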